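Undo the basket nut of the breakfast juicer

ROBOT

A 6-joint arm with a two-finger parallel gripper is mounted at the origin on the work surface. World frame = base frame: x ahead of the robot, y to its left, z up, the work surface at z = 0. Lengths are in m, angles in rad, forces in N, time in s.
With the tool pointing down it reaches from about 0.35 to 0.775 m from the base axis. Payload 7.3 kg.
Tool frame: the origin (TCP) lies on the centre line of the jaws, within the pads' length; the fingertips stand 17 mm ahead of it and the grasp point (between the pads) lies 2 mm behind it (robot.tip_extent is the distance from the TCP to the fingertips, in m); z points along the fingers, y is the line along which they close (so a half turn about z gives the same grasp; the last joint's range is limited). The gripper opens to 92 mm and grips with 3 to 60 N. Pads are 19 mm wide; open, the fingers measure 130 mm over their backs; the gripper's body (75 mm by 190 mm) begins 47 mm behind the grasp point.
Start: joints at [1.061, 0.342, 1.524, -0, 1.275, -0.146], TCP at [0.187, 0.491, 0.244] pointing down, gripper open.
Joint ranges: [-2.53, 2.53], [-0.77, 2.02], [0.04, 2.7], [-1, 4.14], [0.28, 2.66], [-3.11, 3.11]. Speed limits (rad/s): [2.57, 2.57, 3.14, 3.14, 3.14, 3.14].

INTERFACE

Orientations are given as [roll, pitch, yaw] about the fixed x, y, z axes, in that order (R = Rz(yaw) Ry(pitch) Rx(roll)).
In Python, from cell import robot gives the robot as it stands.
- The arm moves only by the tool step_arm, never from a script. Its argument "motion" is a list of rows, each a list of 2 entries, a list of its own where there are three numbers: the shift along the tool's x, y, z in units of 60 mm (1.0 is 60 mm), then the turn about the tool's z in rad. In form: [[[x, y, z], spin], ...]. A call has 1 to 10 rows; each row is the pose to reach, as a shift and turn from the pose commanded when the call began, along the tool's axes at that moment; what a row does not reach only later rows make up. A row lasts 1/8 s, in which the tool goes at most 62.5 mm and 10.7 degrees, less where a joint would pass 70% of its speed; a pose out of reach is approached as far as the arm can. A call with a gripper value outside its range is refused whole. "hand" is the closure in counts, from 0 (fully open) to 255 (shut), set as the call begins (left out, the last holds). The fingers move at their own pace and stop on an object; "squeeze" is the grip in N (left out, the last holds). Time passes only in rows, so rows that repeat a pose let the fingers close. It gives the time, the measured TCP pose, the force, the opening and the grip force at its end, in the units of the state.
- robot.observe(): the state, without advancing time (a new reading comes with each control period).
- robot.read_camera(name): name is "scene" or "top"; returns a dict with "pixels" (420x560x3 uint8, red, green, blue), "intrinsics" (3x3 intrinsics, pixels), "k1" (the pictures are not rectified: a ray, as slopes to the right and down, at radius r is drawn at 1 + k1 r^2 times it, then the intrinsics apply), "xyz" and "rotation" of the camera in the world. Camera axes: x right, y up, looking along -z (the intrinsics and any distortion apply to the point x, -y, -z); pixel columns grow to the right and rows downward; lengths in m; the calibration is good to about 2 mm. A picture is of the moment at which its call begins. There is no depth.
- robot.hand_in(): hands the job in; it is judged then, once.
The state is a dict: "time": time; "qpos": joint angles; "qvel": joint speeds; "joint_efforts": joint torques, N m; "tool_pos": TCP position; "tool_rot": TCP orientation; "contact_force": force on the tool from outside, world axes, zero at the start; "torque": the same for the moment, N m; "opening": finger opening in m; "grip_force": force on a finger pad.
Only numpy, scipy, OpenCV 4.12 (cv2) and the standard library are available. Lean on these libraries where they do the work, as an engineer would, in place of code of your own. Each camera call takes 0.05 s, during which the arm holds its last target. There are 200 camera calls.

TASK

Help me strip the open juicer for rinsing: nobody knows whether its red basket nut has a right-hand or a left-hand thread, so try it, feel which way it undoes, and unscrew it. Then lift it off its spindle and finish with it still held in the gripper over the open bowl, its underside clear above the bowl's rim, so that any drips fall inside. Leave the juicer's lid and pusher, the glass, the cookie bowl and the board where they stand.

Things in the scene. Friction and masses are not known exactly. Their poses are not given: they have to be found in the camera images.
- nut: red basket nut, a round plastic cap nut, axis vertical, 60 mm tall, about 0.12 kg: skirt 57 mm across up to 30 mm height, above it a round ribbed grip 52 mm across from 30 to 60 mm (grip it there, at any yaw), white index line on top along its +x. Origin: centre of its underside; z up. It sits screwed down on the spindle; the hand of its thread differs and cannot be seen (see seat)
- juicer: open centrifugal juicer, fixed: round steel housing 214 mm across, on it the open bowl, 228 mm across, rim 225 mm above the underside; in it the fixed strainer basket, 180 mm wide inside at its rim, 213 mm up. Disc in the basket 165 mm up. Origin: centre of its underside; spout and buttons at -x, z up. A second juicer with its lid on, 400 mm tall, stands 340 mm to its +y: not used
- seat (a point): foot of the spindle on the juicer's axis: top of the basket's flat disc, where the nut's underside rests; 60 mm below the bowl's rim. Spindle 26 mm tall, hidden in the nut. Quick thread of unknown hand: the tightening way the nut stops dead within 15 degrees; the undoing way it turns easily, without rising, is released after 70 degrees and stops at 110; between, best at 85, it lifts straight off
- lid: the open juicer's white lid set aside on the table: 228 mm across, with a feed chute 86 mm across up to 130 mm height. Origin: centre of its underside. Leave alone
- pusher: black pusher of the feed chute standing on the table, 68 mm across with an 86 mm head, 120 mm tall. Origin: centre of its underside. Leave alone
- tumbler: juice glass under the spout of the open juicer, 66 mm across, 95 mm tall. Origin: centre of its underside. Leave alone
- cookie_bowl: white bowl of cookies, 132 mm across, about 95 mm tall. Origin: centre of its underside. Leave alone
- board: wooden board with serving tongs on it, 190 by 115 by 22 mm. Origin: centre of its underside. Leave alone
Not all that is in view belongs to the job. Of the things like the nut, leave any that is purple; of the rest the smaller one is meant.

How it is judged:
By the outcome, as a careful person would: the job done as asked, in the order asked, and still so for the second after the job is handed in, while the arm keeps its last pose, push and grip.
It also fails if it takes over 38 s, if anything falls off the work surface, if the arm or the gripper's body presses on something with over 40 N, if the wrist force passes 120 N, or if a joint passes its speed limit or range.

## Working session

There is one attempt and no reset: what is moved stays moved. The work goes in short steps, Python scripts to look and compute and a tool call to move; the robot and the scene stay as the last step left them, time stands still between calls to the robot, and variables do not carry over. Pictures are saved under pics/ and viewed, at most 10 in all, crops included, and the job is handed in when it is done.

Besides the shell and the picture viewer there is one more tool, called after "Call:" in YAML: its name, and indented under it one key for each argument. step_arm: Moves the arm, as the interface text tells. Its arguments: {"type":"object","properties":{"motion":{"type":"array"},"hand":{"type":"number"},"squeeze":{"type":"number"}},"required":["motion"]}

```bash
mkdir -p pics; cat > h.py <<'E'
import numpy as np, cv2
from cell import robot
def cam(n):
    return robot.read_camera(n)
def ray(c,uv):
    K=np.array(c["intrinsics"],float)
    d=np.array([(uv[0]-K[0,2])/K[0,0],(uv[1]-K[1,2])/K[1,1]]); s=d.copy()
    for _ in range(30): s=d/(1+c["k1"]*(s@s))
    R=np.array(c["rotation"],float)
    return np.array(c["xyz"],float), R@np.array([s[0],-s[1],-1])
def onz(c,uv,z):
    o,d=ray(c,uv); return o+d*(z-o[2])/d[2]
def proj(c,p):
    R=np.array(c["rotation"],float);q=R.T@(np.array(p)-np.array(c["xyz"]));s=np.array([q[0],-q[1]])/-q[2]
    s=s*(1+c["k1"]*(s@s));K=np.array(c["intrinsics"]);return K[0,0]*s[0]+K[0,2],K[1,1]*s[1]+K[1,2]
E
python3 - <<'E'
from h import *
for n in("scene","top"):
    c=cam(n);cv2.imwrite(f"pics/{n}0.png",c["pixels"][...,::-1]);np.save(n,c,allow_pickle=True)
    print(n,c["xyz"],c["rotation"],c["k1"],c["intrinsics"])
print(robot.observe(),robot.tip_extent)
E
```

```text
scene [ 0.80825881 -0.45034631  1.00077357] [ 0.41964181 -0.00109629  0.95074514] -0.11274269786649821 [[394.66830202   0.         284.97312903]
 [  0.         394.66830202 201.90154628]
 [  0.           0.           1.        ]]
top [ 0.28738038 -0.23893427  1.29453338] [ 1.82647276e-01 -5.69123351e-04 -1.57347716e+00] -0.002221708507102251 [[493.82035473   0.         279.63979576]
 [  0.         493.82035473 208.24933455]
 [  0.           0.           1.        ]]
{'time': 0.1, 'qpos': array([ 1.06097997e+00,  3.42635481e-01,  1.52489743e+00,  2.24679390e-05,
        1.27537445e+00, -1.45990909e-01]), 'qvel': array([-5.06397136e-04, -2.09324935e-03, -1.98203646e-03,  9.34714097e-05,
       -9.25940664e-05, -1.13710775e-03]), 'joint_efforts': array([ 1.36507129e-03, -4.32002699e+01, -2.44693851e+01,  7.19034160e-02,
        5.25773806e-02, -6.02084015e-05]), 'tool_pos': array([0.18663245, 0.49036337, 0.24313195]), 'tool_rot': array([-3.14029505e+00, -2.12512369e-04,  2.77776051e+00]), 'contact_force': array([-0.95248752, -0.06063414, -0.59995205]), 'torque': array([-0.03832744, -0.02445201,  0.02693668]), 'grip_force': 0.0, 'opening': 0.09191527137993817} 0.017
```

View pics/scene0.png

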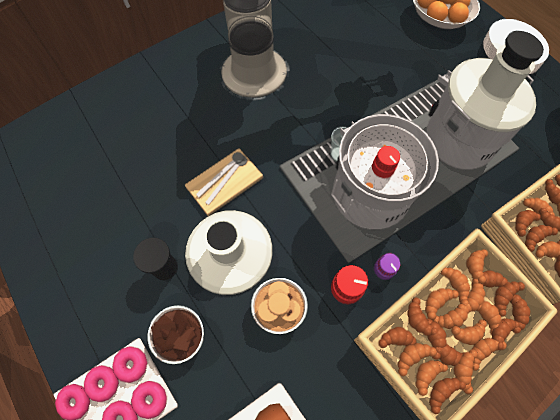

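View pics/top0.png

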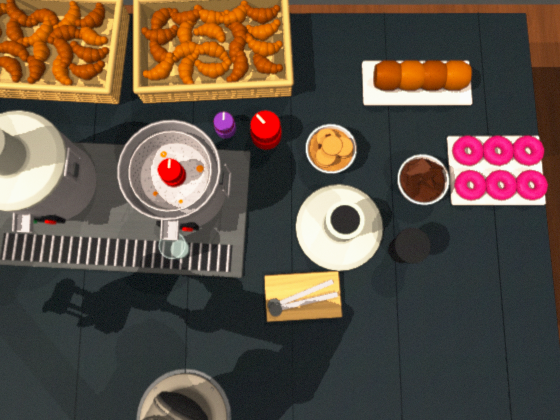

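The scene view shows the red nut in the open juicer at about (388,160), with a larger red decoy at (350,285) and a purple one at (388,266). The top view shows the nut at about (172,171) and the bowl at about (170,168).

```bash
cat >> h.py <<'E'
from scipy.spatial.transform import Rotation as Ro
def ld(n):
    c=np.load(n+".npy",allow_pickle=True).item(); return fix(c)
def fix(c):
    c=dict(c); r=np.array(c["rotation"],float)
    if r.size==3: c["rotation"]=Ro.from_euler("xyz",r).as_matrix()
    return c
def tri(c1,u1,c2,u2):
    o1,d1=ray(c1,u1);o2,d2=ray(c2,u2)
    t=np.linalg.lstsq(np.c_[d1,-d2],o2-o1,rcond=None)[0]
    a,b=o1+d1*t[0],o2+d2*t[1]; return (a+b)/2,np.linalg.norm(a-b)
def red(c):
    h=cv2.cvtColor(c["pixels"],cv2.COLOR_RGB2HSV)
    return (((h[...,0]<6)|(h[...,0]>174))&(h[...,1]>180)&(h[...,2]>70)).astype(np.uint8)*255
E
python3 - <<'E'
from h import *
ims=[]
for n,(x,y,w,hh) in dict(scene=(325,100,125,140),top=(105,110,140,140)).items():
    c=ld(n); m=red(c)
    k,l,s,ce=cv2.connectedComponentsWithStats(m)
    for i in range(1,k):
        if s[i,4]>60: print(n,s[i],ce[i], onz(c,ce[i],.21))
    p=c["pixels"][y:y+hh,x:x+w,::-1]; ims.append(cv2.resize(p,(400,450),interpolation=cv2.INTER_CUBIC))
    print(n, "base proj",proj(c,[0,0,0]),"tcp",proj(c,[.187,.491,.244]))
cv2.imwrite("pics/crop.png",np.hstack(ims))
E
```

```text
scene [372 146  28  32 396] [383.68181818 165.31565657] [ 0.57870276 -0.00532849  0.21      ]
scene [ 331  265   37   39 1006] [348.47912525 284.27634195] [ 0.74465791 -0.24607647  0.21      ]
scene base proj (np.float64(253.47064046974714), np.float64(71.34964125789216)) tcp (np.float64(419.8462042407291), np.float64(-15.865364131310315))
top [250 110  32  40 973] [265.63617677 129.90853032] [ 0.67108137 -0.20835944  0.21      ]
top [158 159  27  27 536] [171.40858209 172.49440299] [0.57063273 0.00468367 0.21      ]
top base proj (np.float64(183.03093987062317), np.float64(417.8592544834347)) tcp (np.float64(-75.50168921008009), np.float64(349.94946894806924))
```

View pics/crop.png

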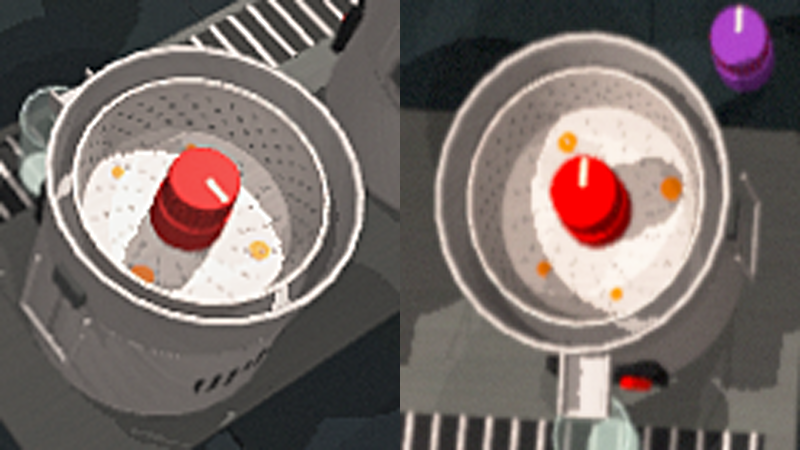

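The nut's top face is centred at about (389,155) in the scene view and (169,169) in the top view. The rim ellipses are clear, so I'll triangulate and cross-check against them.

```bash
python3 - <<'E'
from h import *
s,t=ld("scene"),ld("top")
p,g=tri(s,(389.1,155.4),t,(169.4,169.1)); print("nut top",p,g)
# top-face mask by brightness: fit
for n,c,b in(("scene",s,(365,140,405,185)),("top",t,(150,150,195,195))):
    x0,y0,x1,y1=b; px=c["pixels"][y0:y1,x0:x1].astype(int)
    R=px[...,0]; m=red(c)[y0:y1,x0:x1]>0
    th,_=cv2.threshold(R[m].astype(np.uint8),0,255,cv2.THRESH_OTSU); mm=((R>th)&m).astype(np.uint8)
    mm=cv2.morphologyEx(mm,cv2.MORPH_CLOSE,np.ones((5,5)))
    cs=max(cv2.findContours(mm,0,1)[0],key=cv2.contourArea); e=cv2.fitEllipse(cv2.convexHull(cs));
    print(n,th,e[0][0]+x0,e[0][1]+y0,e[1])
# bowl outer rim ellipse points from crop (scene): left(48,170) right(363,190) top(190,45) bottom(225,323)
def sc(u,v):return(u/3.2+325,v/3.214+100)
def tc(u,v):return((u-400)/2.857+105,v/3.214+110)
for z in(.215,.225,.235,.245):
    P=np.array([onz(s,sc(*q),z)[:2] for q in((48,170),(363,190),(190,45),(225,323),(90,85),(330,270))])
    Q=np.array([onz(t,tc(*q),z)[:2] for q in((436,190),(728,190),(584,32),(584,352),(480,82),(690,300))])
    f=lambda P:(lambda a:(a[:2],2000*np.sqrt(a[2]+a[:2]@a[:2])))(np.linalg.lstsq(np.c_[2*P,np.ones(len(P))],(P**2).sum(1),rcond=None)[0])
    print(z,"scene",f(P),"top",f(Q))
E
```

```text
nut top [0.57304632 0.00559887 0.23545523] 0.0043645872383047965
scene 176.0 387.8281135559082 157.32254791259766 (22.23313331604004, 24.262510299682617)
top 195.0 169.3037166595459 171.06091690063477 (21.862581253051758, 26.848752975463867)
0.215 scene (array([0.56687286, 0.02182634]), np.float64(229.1540433913872)) top (array([0.57748347, 0.00951492]), np.float64(232.1047080646165))
0.225 scene (array([0.56994481, 0.01581732]), np.float64(226.23775741719132)) top (array([0.57479617, 0.00721347]), np.float64(229.95466145349752))
0.235 scene (array([0.57301677, 0.0098083 ]), np.float64(223.32147144299975)) top (array([0.57210887, 0.00491202]), np.float64(227.8046148423757))
0.245 scene (array([0.57608872, 0.00379929]), np.float64(220.40518546880003)) top (array([0.56942157, 0.00261057]), np.float64(225.65456823125245))
```

```bash
cat >> h.py <<'E'
def rows(ws,st=None):
    s=robot.observe(); R=Ro.from_euler("xyz",s["tool_rot"]).as_matrix(); p=np.array(s["tool_pos"])
    for w in ws: print(w,np.round(R.T@(np.array(w[:3])-p)/.06,2), "spin",round(-(w[3]-s["tool_rot"][2]),3) if len(w)>3 else "")
E
python3 - <<'E'
from h import *
rows([(.2,.46,.29),(.23,.41,.33),(.27,.36,.335),(.30,.31,.335),(.33,.26,.335),(.355,.21,.335),(.375,.155,.335),(.395,.10,.335),(.43,.05,.335),(.48,.006,.335),(.572,.006,.335,1.578)])
E
```

```text
(0.2, 0.46, 0.29) [-0.39 -0.39 -0.78] spin 
(0.23, 0.41, 0.33) [-1.15 -1.   -1.45] spin 
(0.27, 0.36, 0.335) [-2.07 -1.54 -1.53] spin 
(0.3, 0.31, 0.335) [-2.84 -2.14 -1.53] spin 
(0.33, 0.26, 0.335) [-3.6  -2.74 -1.53] spin 
(0.355, 0.21, 0.335) [-4.28 -3.37 -1.53] spin 
(0.375, 0.155, 0.335) [-4.92 -4.11 -1.53] spin 
(0.395, 0.1, 0.335) [-5.56 -4.85 -1.53] spin 
(0.43, 0.05, 0.335) [-6.4  -5.42 -1.53] spin 
(0.48, 0.006, 0.335) [-7.44 -5.81 -1.53] spin 
(0.572, 0.006, 0.335, 1.578) [-8.87 -5.26 -1.53] spin 1.2
```

Call:
step_arm:
  motion:
    - [[-0.4,-0.4,-0.8],0]
    - [[-1.15,-1.0,-1.45],0]
    - [[-2.1,-1.55,-1.53],0.1]
    - [[-2.85,-2.15,-1.53],0.25]
    - [[-3.6,-2.75,-1.53],0.4]
    - [[-4.3,-3.4,-1.53],0.55]
    - [[-4.9,-4.1,-1.53],0.7]
    - [[-5.55,-4.85,-1.53],0.85]
    - [[-6.4,-5.4,-1.53],1.0]
    - [[-7.4,-5.8,-1.53],1.2]
  hand: 0

```text
time: 1.35
tool_pos: [0.4768, 0.0069, 0.3358]
tool_rot: [3.141, -0.0, 1.584]
contact_force: [0.7, 0.5, -0.6]
opening: 0.0915
grip_force: 0.0
```

```bash
python3 - <<'E'
from h import *
s=robot.observe();print(s["time"],s["tool_pos"],s["tool_rot"],s["qpos"])
rows([(.572,.0055,.335,1.578),(.572,.0055,.229)])
E
```

```text
1.35 [0.47679722 0.00691836 0.33576362] [ 3.14116828e+00 -2.20819741e-04  1.58353644e+00] [-1.46585973e-01  1.93217186e-01  1.47401911e+00  2.86694271e-04
  1.47397239e+00 -1.59353700e-01]
(0.572, 0.0055, 0.335, 1.578) [-0.04  1.59  0.01] spin 0.006
(0.572, 0.0055, 0.229) [-0.04  1.59  1.78] spin
```

Call:
step_arm:
  motion:
    - [[-0.03,0.8,0],0]
    - [[-0.03,1.59,0.1],0]
    - [[-0.03,1.59,0.6],0]
    - [[-0.03,1.59,1.0],0]
    - [[-0.03,1.59,1.0],0]

```text
time: 1.98
tool_pos: [0.5707, 0.0091, 0.2733]
tool_rot: [-3.136, -0.001, 1.59]
contact_force: [-0.8, -0.2, 0.5]
opening: 0.0917
grip_force: 0.0
```

```bash
python3 - <<'E'
from h import *
s=robot.observe();print(s["time"],s["tool_pos"],s["tool_rot"])
ims=[]
for n,(x,y,w,hh) in dict(scene=(325,85,125,140),top=(105,110,140,140)).items():
    c=cam(n);p=c["pixels"][y:y+hh,x:x+w,::-1]; ims.append(cv2.resize(p,(400,450),interpolation=cv2.INTER_CUBIC))
cv2.imwrite("pics/above.png",np.hstack(ims))
E
```

```text
1.975 [0.57073472 0.00906254 0.27327615] [-3.13638675e+00 -7.81428492e-04  1.59026970e+00]
```

View pics/above.png

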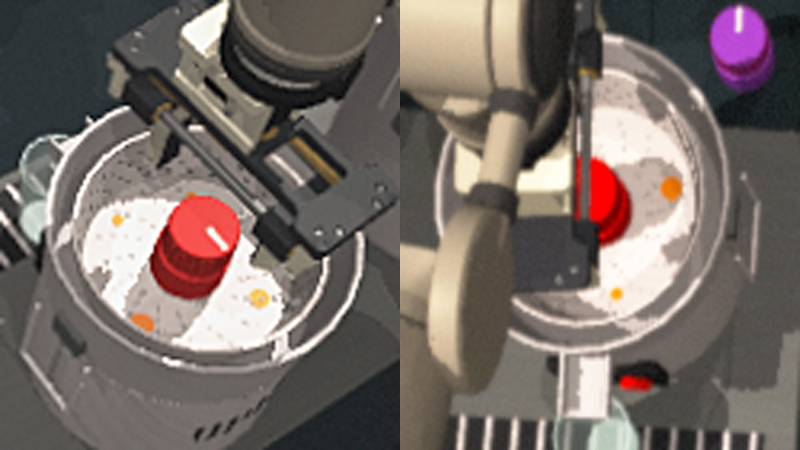

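The fingers straddle the nut (left half: nut top at (203,225)), and the height looks right. Descending with a small y correction.

Call:
step_arm:
  motion:
    - [[-0.06,0.02,0.3],0]
    - [[-0.06,0.02,0.6],0]
    - [[-0.06,0.02,0.72],0]
    - [[-0.06,0.02,0.72],0]

```text
time: 2.58
tool_pos: [0.5732, 0.0054, 0.233]
tool_rot: [3.141, 0.0, 1.59]
contact_force: [-0.0, -0.4, 0.1]
opening: 0.0917
grip_force: 0.0
```

Call:
step_arm:
  motion:
    - [[0,0,0],0]
    - [[0,0,0],0]
    - [[0,0,0],0]
    - [[0,0,0],0]
    - [[0,0,0],0]
  hand: 130
  squeeze: 5

```text
time: 3.2
tool_pos: [0.5729, 0.0054, 0.2324]
tool_rot: [-3.141, -0.0, 1.59]
contact_force: [-1.6, 0.1, 0.5]
opening: 0.0517
grip_force: 5.0
```

Call:
step_arm:
  motion:
    - [[0,0,0],0]
    - [[0,0,0],0]
    - [[0,0,0],-0.07]
    - [[0,0,0],-0.14]
    - [[0,0,0],-0.2]
    - [[0,0,0],-0.2]
  hand: 255
  squeeze: 30

```text
time: 3.95
tool_pos: [0.5732, 0.0054, 0.2323]
tool_rot: [3.141, -0.001, 1.788]
contact_force: [0.3, 0.8, 0.1]
opening: 0.0517
grip_force: 30.0
```

```bash
python3 - <<'E'
from h import *
s=robot.observe();print(s["torque"],s["tool_rot"],s["qpos"],s["contact_force"])
E
```

```text
[ 0.07531101 -0.01584848 -0.89153715] [ 3.14105530e+00 -6.21993422e-04  1.78832684e+00] [-1.24591692e-01  4.39138114e-01  1.40630293e+00  7.96123268e-04
  1.29585415e+00 -3.42338061e-01] [0.26322894 0.83388297 0.10840486]
```

Call:
step_arm:
  motion:
    - [[0,0,0],-0.06]
    - [[0,0,0],-0.12]
    - [[0,0,0],-0.15]
    - [[0,0,0],-0.15]

```text
time: 4.45
tool_pos: [0.5736, 0.0048, 0.2322]
tool_rot: [3.141, 0.001, 1.938]
contact_force: [3.8, -2.9, -3.4]
opening: 0.0512
grip_force: 30.0
```

```bash
python3 - <<'E'
from h import *
s=robot.observe();print(s["torque"],s["tool_rot"],s["qpos"],s["contact_force"])
E
```

```text
[-0.53096355 -0.77754631 -1.06059831] [3.14065750e+00 1.07755047e-03 1.93849233e+00] [-1.24924118e-01  4.39539049e-01  1.40596548e+00 -5.27110923e-04
  1.29475459e+00 -4.92477302e-01] [ 3.77536696 -2.94912752 -3.38708688]
```

Call:
step_arm:
  motion:
    - [[0,0,0],0.1]
    - [[0,0,0],0.2]
    - [[0,0,0],0.35]
    - [[0,0,0],0.35]

```text
time: 4.95
tool_pos: [0.5726, 0.0057, 0.2322]
tool_rot: [-3.141, -0.0, 1.592]
contact_force: [0.1, -0.0, -1.6]
opening: 0.0513
grip_force: 30.0
```

```bash
python3 - <<'E'
from h import *
s=robot.observe();print(s["torque"],s["tool_rot"],s["contact_force"])
c=cam("scene");p=c["pixels"][85:225,325:450,::-1]; cv2.imwrite("pics/t1.png",cv2.resize(p,(500,560),interpolation=cv2.INTER_CUBIC))
E
```

```text
[-0.02079197  0.03234166  0.04402703] [-3.14050681e+00 -1.98260813e-04  1.59225745e+00] [ 0.14499795 -0.04230218 -1.60864297]
```

View pics/t1.png

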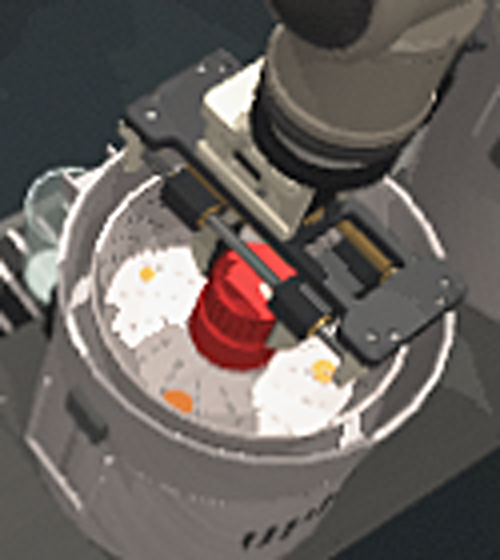

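Undoing is the positive spin (clockwise from above, so a left-hand thread): the torque fell to about 0 on the way back, against about 1 Nm the other way. The picture shows the nut still seated, with its top at about (260,275) between the fingers. I'll turn on to feel the 110° stop, then back off to 85°.

Call:
step_arm:
  motion:
    - [[0,0,0],0.16]
    - [[0,0,0],0.32]
    - [[0,0,0],0.48]
    - [[0,0,0],0.64]
    - [[0,0,0],0.8]
    - [[0,0,0],0.96]
    - [[0,0,0],1.12]
    - [[0,0,0],1.28]
    - [[0,0,0],1.35]
    - [[0,0,0],1.35]

```text
time: 6.25
tool_pos: [0.5722, 0.0046, 0.2323]
tool_rot: [3.141, 0.002, 0.243]
contact_force: [-3.9, -3.8, 1.2]
opening: 0.0513
grip_force: 30.0
```

```bash
python3 - <<'E'
from h import *
s=robot.observe();print(s["torque"],s["tool_rot"],s["contact_force"],s["qpos"])
E
```

```text
[-0.88914478  0.85383741 -0.09812582] [3.14070229e+00 2.36989497e-03 2.43287014e-01] [-3.90406026 -3.76199522  1.17344957] [-0.12494018  0.43860715  1.40699391 -0.00174847  1.29788253  1.20304095]
```

Call:
step_arm:
  motion:
    - [[0,0,0],0.1]
    - [[0,0,0],0.1]

```text
time: 6.5
tool_pos: [0.5721, 0.0048, 0.2324]
tool_rot: [3.141, 0.002, 0.143]
contact_force: [-5.4, -4.4, 2.4]
opening: 0.0515
grip_force: 30.0
```

```bash
python3 - <<'E'
from h import *
s=robot.observe();print(s["torque"],s["tool_rot"],s["contact_force"])
E
```

```text
[-0.73866369  0.95212735 -0.10238006] [3.14076879e+00 2.41083350e-03 1.43103065e-01] [-5.3565411  -4.38337099  2.41461286]
```

Call:
step_arm:
  motion:
    - [[0,0,0],0.1]
    - [[0,0,0],0.1]

```text
time: 6.75
tool_pos: [0.5721, 0.005, 0.2324]
tool_rot: [3.141, 0.002, 0.044]
contact_force: [-4.4, -3.7, 1.5]
opening: 0.0512
grip_force: 30.0
```

```bash
python3 - <<'E'
from h import *
s=robot.observe();print(s["torque"],s["tool_rot"],s["contact_force"])
E
```

```text
[-0.62918058  0.9990385  -0.0875884 ] [3.14096712e+00 2.13797724e-03 4.37541883e-02] [-4.39915437 -3.67641279  1.45809818]
```

Call:
step_arm:
  motion:
    - [[0,0,0],0.1]
    - [[0,0,0],0.1]

```text
time: 7.0
tool_pos: [0.5721, 0.0056, 0.2323]
tool_rot: [-3.141, 0.002, -0.055]
contact_force: [-4.6, -0.5, 3.0]
opening: 0.0513
grip_force: 30.0
```

```bash
python3 - <<'E'
from h import *
s=robot.observe();print(s["torque"],s["tool_rot"],s["contact_force"])
E
```

```text
[-0.23515689  1.12736364  0.0044483 ] [-3.14145952e+00  2.33359340e-03 -5.54845911e-02] [-4.62338555 -0.49260656  3.01685623]
```

Call:
step_arm:
  motion:
    - [[0,0,0],0.1]
    - [[0,0,0],0.1]

```text
time: 7.25
tool_pos: [0.5715, 0.0063, 0.2325]
tool_rot: [-3.141, 0.004, -0.155]
contact_force: [-8.0, 1.9, 3.8]
opening: 0.0511
grip_force: 30.0
```

```bash
python3 - <<'E'
from h import *
s=robot.observe();print(s["torque"],s["tool_rot"],s["contact_force"])
E
```

```text
[0.15059854 1.61087961 0.06965224] [-3.14063124  0.00369596 -0.15501386] [-7.98534205  1.8697277   3.84130754]
```

Call:
step_arm:
  motion:
    - [[0,0,0],0.1]
    - [[0,0,0],0.1]

```text
time: 7.5
tool_pos: [0.5712, 0.0069, 0.2326]
tool_rot: [-3.14, 0.005, -0.254]
contact_force: [-9.5, 3.4, 6.5]
opening: 0.0513
grip_force: 30.0
```

```bash
python3 - <<'E'
from h import *
s=robot.observe();print(s["torque"],s["tool_rot"],s["contact_force"])
E
```

```text
[0.5265894  1.81689234 0.36655537] [-3.14049794  0.00451473 -0.25413174] [-9.46259329  3.40026293  6.48047508]
```

Call:
step_arm:
  motion:
    - [[0,0,0],0.1]
    - [[0,0,0],0.1]

```text
time: 7.75
tool_pos: [0.5723, 0.0066, 0.2326]
tool_rot: [-3.14, 0.002, -0.354]
contact_force: [-5.0, 3.8, 3.6]
opening: 0.0521
grip_force: 30.0
```

```bash
python3 - <<'E'
from h import *
s=robot.observe();print(s["torque"],s["tool_rot"],s["contact_force"])
E
```

```text
[0.56959629 1.05716633 0.65201507] [-3.14049838e+00  1.80432093e-03 -3.53577378e-01] [-5.014348    3.84443819  3.62168003]
```

The stop is felt (torque rising). Backing off 25°, then a gentle lift.

Call:
step_arm:
  motion:
    - [[0,0,0],-0.15]
    - [[0,0,0],-0.3]
    - [[0,0,0],-0.44]
    - [[0,0,0],-0.44]
    - [[0,0,-0.05],-0.44]
    - [[0,0,-0.1],-0.44]
    - [[0,0,-0.1],-0.44]

```text
time: 8.62
tool_pos: [0.5732, 0.0054, 0.2386]
tool_rot: [-3.142, -0.001, 0.08]
contact_force: [0.2, 0.4, -0.8]
opening: 0.051
grip_force: 30.0
```

```bash
python3 - <<'E'
from h import *
s=robot.observe();print(s["torque"],s["tool_rot"],s["tool_pos"],s["contact_force"])
E
```

```text
[-0.1004556   0.15742055  0.09107542] [-3.14152204e+00 -5.73801567e-04  8.00953499e-02] [0.57320929 0.00542987 0.23856363] [ 0.15918935  0.35176781 -0.7548192 ]
```

Call:
step_arm:
  motion:
    - [[0,0,-0.2],0]
    - [[0,0,-0.4],0]
    - [[0,0,-0.7],0]
    - [[0,0,-1.0],0]
    - [[0,0,-1.3],0]
    - [[0,0,-1.55],0]
    - [[0,0,-1.6],0]
    - [[0,0,-1.6],0]
    - [[0,0,-1.6],0]

```text
time: 9.75
tool_pos: [0.5728, 0.0054, 0.3335]
tool_rot: [-3.141, 0.001, 0.08]
contact_force: [-0.4, 0.9, -1.2]
opening: 0.0515
grip_force: 30.0
```

```bash
python3 - <<'E'
from h import *
s=robot.observe();print(s["tool_pos"],s["contact_force"],s["opening"],s["grip_force"],s["time"],s["qvel"])
c=cam("scene");cv2.imwrite("pics/t2.png",c["pixels"][...,::-1])
E
```

```text
[0.57279139 0.0053841  0.33351498] [-0.37214087  0.88012427 -1.21553848] 0.05152854386353107 29.99928653240204 9.75 [-0.00106141  0.00023914 -0.00095016 -0.00204096 -0.00087453  0.00190917]
```

View pics/t2.png

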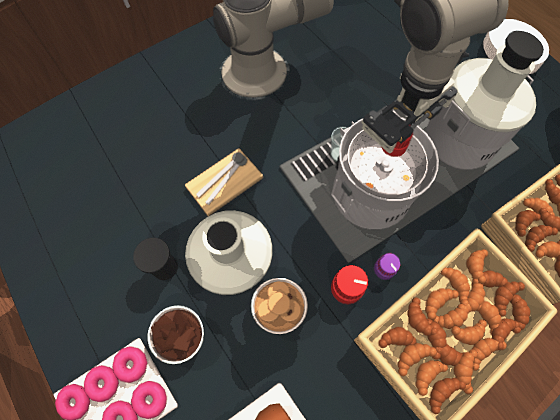

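The nut at about (397,148) is in the gripper, and the bare spindle shows at (383,167). The underside is at about 0.276 m against the rim at 0.237 m, and everything else stands where it was.

```bash
python3 -c "
from cell import robot
print(robot.hand_in())"
```

```text
the job is handed in; nothing more can be done
None
```

The nut has a left-hand thread; I unscrewed it, lifted it off its spindle and handed in with it held over the open bowl, its underside about 4 cm above the rim, at 9.75 s; no verdict was returned.

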